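Refit the burner knob and hold the gas valve pressed

TASK

The bar-shaped control knob has come off the buffet's gas burner and lies in one of the pockets of the moulded parts tray. Lift it out, turn it so that its D-shaped hole matches the D-shaped valve shaft on the burner's console (knob pointer over the raised nose of the bezel), push it fully home on the shaft, then press knob and shaft all the way down against the spring, as for lighting the burner. Finish while still holding the knob pressed down in the gripper, and leave everything else where it is.

Things in the scene. Friction and masses are not known exactly. Their poses are not given: they have to be found in the camera images.
- knob: Loose black bar knob, about 60 g, upright in one tray pocket (skirt 14 mm deep in it, 3 mm play). Origin: centre of underside; z up, x to its pointer. Round skirt 56 mm diameter, z 0 to 18 mm; on it a grip bar 50 mm long (x), 16 mm wide (y), z 18 to 43 mm, to pinch across y; a pointer nose 9 mm wide, z 18 to 26 mm, sticks out along +x to 37 mm from the axis
- knob_pointer (a point): Tip of the knob's pointer, 37 mm from the axis along the knob's +x, 22 mm above its underside
- knob_bore (a point): Roof centre of the blind D-hole in the knob's underside, on its axis, 16 mm above the underside (hole 16 mm deep). Round part 18.4 mm diameter; flat 4 mm from the axis on the +x (pointer) side. Axes as the knob's
- tray: White moulded tray, fixed, 290 x 100 x 20 mm, origin at the centre of its underside. Three equal round pockets, 62 mm diameter and 14 mm deep (floor 6 mm above the table), at x = -90, 0 and +90 mm of the tray's own frame. One part stands in each, which in which varies
- burner: Steel tabletop gas burner, fixed, 300 x 300 mm, origin at the centre of its underside on the table, front (console) facing its -x. Flat top 55 mm above the table; the front 100 mm is the console with the valve; the burner head and pan grate behind it reach 92 mm above the table
- valve: Fixed round dark steel bezel on the console, 60 mm diameter, 3 mm thick, origin at the centre of its underside (on the console), z up. A raised nose 10 mm wide points along its +x to 52 mm from the axis: the side on which the shaft's flat lies. Its yaw differs from the burner's and varies
- stem_tip (a point): Tip centre of the upright steel D-shaft in the bezel, 26 mm above the bezel's top when out; axes as the bezel's (x to the shaft's flat, z up). Shaft 16 mm diameter, flat 3 mm from the axis on +x; last 4 mm taper to 11 mm. It does not turn. Knob fully home: tip touches the roof of its hole, knob underside 10 mm above the bezel (4 mm when pressed down)
- stem (a joint): How far the D-shaft is pressed down, m: 0 = out, 0.006 = all the way down at its stop. A spring pushes it back out: 4.8 N at the start of the stroke, 8.4 N at the end. The knob slides on the shaft with 1 mm play and no catch
- round_knob: Bystander in another pocket: black knob with the same 56 mm skirt but a plain round 40 mm grip, no bar and no pointer, 34 mm high; origin at the centre of its underside
- burner_cap: Bystander in another pocket: dark domed metal disc, 56 mm diameter, 19 mm high; origin at the centre of its underside
- bowl: Bystander: small white bowl, 92 mm diameter, 50 mm high, beyond the tray
- shaker: Bystander: small glass shaker, 42 mm diameter, 85 mm high, just left of the tray
- sauce_bottle: Bystander: amber bottle, 60 mm diameter, 190 mm high, on the left
- tumbler: Bystander: steel tumbler, 76 mm diameter, 110 mm high, on the left
- plate: Bystander: white plate, 180 mm diameter, on the left
- tongs: Bystander: steel tongs lying on a wooden board on the right
Not all that is in view belongs to the job. Leave any orange or turquoise look-alike of the knob alone.

How it is judged:
By the outcome, as a careful person would: the job done as asked, in the order asked, and still so for the second after the job is handed in, while the arm keeps its last pose, push and grip.
It also fails if it takes over 42 s, if anything falls off the work surface, if the arm or the gripper's body presses on something with over 40 N, if the wrist force passes 120 N, or if a joint passes its speed limit or range.

ROBOT

A 6-joint arm with a two-finger parallel gripper is mounted at the origin on the work surface. World frame = base frame: x ahead of the robot, y to its left, z up, the work surface at z = 0. Lengths are in m, angles in rad, forces in N, time in s.
With the tool pointing down it reaches from about 0.275 to 0.825 m from the base axis. Payload 4.9 kg.
Tool frame: the origin (TCP) lies midway between the tips of the shut fingers; the grasp point (between the pads) lies 19 mm behind it (bot.grip_depth is the distance from the TCP to the grasp point, in m); y points along the fingers, x is the direction in which the jaws open and shut, and the axes are right-handed (so a half turn about y gives the same grasp; the last joint's range is limited). The gripper opens to 85 mm and grips with 20 to 120 N. Pads are 22 mm wide; open, the fingers measure 114 mm over their backs; the gripper's body (76 mm by 85 mm) begins 54 mm behind the grasp point. The pads swing forward as they close: fully open they stand 13 mm farther back than shut.
Start: joints at [-1.293, 0.326, -0.193, 1.052, 0, 1.437], TCP at [0.22, -0.504, 0.231] pointing down, gripper open.
Joint ranges: [-2.65, 2.65], [-0.97, 1.79], [-1.3, 1.35], [-1.93, 2.1], [-1.47, 1.37], [-3.14, 3.14]. Speed limits (rad/s): [2.57, 2.57, 3.14, 3.14, 3.14, 3.14].

INTERFACE

Orientations are given as a unit quaternion [w, x, y, z].
In Python, from cell import bot gives the robot as it stands. Calls block until the motion is done:
- bot.move_pose(position, orientation): joint-space move of the TCP to a pose.
- bot.move_linear(position, speed=0.15, rotation=None, until_force=None): straight line of the TCP; rotation=None keeps the orientation; speed is the mean speed in m/s. With until_force (N) it stops when the force on the tool has changed by that much, and returns True; else False.
- bot.goto_joints(angles): joint-space move.
- bot.set_gripper(opening, grasp_force=None): opening from 0.0 (shut) to 1.0 (fully open); grasp_force is the grip in N (None keeps the last); returns when the fingers have stopped.
- bot.wait(seconds).
- bot.solve_ik(position, orientation): joint angles nearest the present ones, or None.
- bot.camera(name): name is "scene" or "top"; returns the picture (480x640x3 uint8, red, green, blue); there is no depth.
- bot.calibration(name): a dict with "mtx" (3x3 intrinsics, pixels), "extrinsics" (4x4, takes a point from world to camera coordinates). Camera axes: x right, y down, z forward; pixel columns grow to the right and rows downward; lengths in m; the calibration is good to about 2 mm. A picture is of the moment at which its call begins. calibration takes no time and is no camera call.
A pose or a line that the arm cannot do raises bot.PlanningError and nothing moves.
- bot.close_job(): hands the job in, once; it reports no verdict.
Trained networks look in the newest picture that a camera, given by its name, has taken for a name from the list of things; names that differ only in an ending like _2 or _b are one class to them, and where a whole thing is asked for, a point or a joint stands for the part that bears it (a point fixed in the world has none). Each returns a list of dicts, best first, with "confidence" (0 to 1); they miss things now and then, are a little off and sometimes report something else, mostly with a low value. They report only what shows in the picture. A call takes as long as a camera call. They do not tell look-alikes from the thing itself.
- bot.search_frame(camera, thing): "bbox" ([left, top, width, height] in pixels, round what is visible of it).
Readings, each from a call of its own:
- bot.read_clock(): time.
- bot.read_joint_positions(): joint angles.
- bot.read_joint_vel(): joint speeds.
- bot.read_joint_efforts(): joint torques, N m.
- bot.read_position(): TCP position.
- bot.read_tool_rot(): TCP orientation.
- bot.read_ft_force(): force on the tool from outside, world axes, zero at the start.
- bot.read_moment(): the same for the moment, N m.
- bot.read_gripper_width(): opening from 0.0 (shut) to 1.0 (fully open).
Only numpy, scipy, OpenCV 4.12 (cv2) and the standard library are available. Lean on these libraries where they do the work, as an engineer would, in place of code of your own. Each camera call takes 0.05 s, during which the arm holds its last target. There are 200 camera calls.

## Working session

There is one attempt and no reset: what is moved stays moved. The work goes in short steps, each a Python script; the robot and the scene stay as the last script left them, time stands still between calls to the robot, and variables do not carry over. Pictures are saved under pics/ and viewed, about 8 in all and at most 12, crops included, and the job is handed in when it is done.

```bash
mkdir -p pics; ls
python3 - <<'E'
from cell import bot
import cv2,numpy as np
for c in ("scene","top"):
    im=bot.camera(c); cv2.imwrite(f"pics/{c}0.png",im[:,:,::-1])
    k=bot.calibration(c); print(c,k["mtx"].round(1).tolist(),k["extrinsics"].round(4).tolist())
    for t in ("knob","knob_pointer","tray","valve","stem_tip","round_knob","burner_cap","burner"):
        print(t,[(np.round(d["bbox"]).tolist(),round(d["confidence"],2)) for d in bot.search_frame(c,t)][:4])
print(bot.read_clock(),bot.read_tool_rot(),bot.grip_depth)
E
```

```text
pics
scene [[468.2, 0.0, 323.7], [0.0, 468.2, 244.2], [0.0, 0.0, 1.0]] [[-0.2535, 0.9673, -0.0046, 0.1471], [0.7445, 0.1921, -0.6394, -0.3941], [-0.6176, -0.1655, -0.7688, 2.0287], [0.0, 0.0, 0.0, 1.0]]
knob [([374.0, 264.0, 15.0, 20.0], 0.78), ([332.0, 255.0, 20.0, 19.0], 0.51), ([393.0, 299.0, 15.0, 7.0], 0.45), ([347.0, 235.0, 14.0, 14.0], 0.44)]
knob_pointer [([375.0, 263.0, 15.0, 15.0], 0.72), ([337.0, 255.0, 17.0, 20.0], 0.62), ([351.0, 231.0, 12.0, 18.0], 0.59), ([398.0, 302.0, 6.0, 4.0], 0.38)]
tray [([364.0, 221.0, 56.0, 77.0], 0.7)]
valve [([247.0, 220.0, 19.0, 17.0], 0.51)]
stem_tip [([196.0, 212.0, 103.0, 82.0], 0.72)]
round_knob [([387.0, 247.0, 10.0, 16.0], 0.48)]
burner_cap [([392.0, 234.0, 14.0, 14.0], 0.65), ([441.0, 244.0, 16.0, 21.0], 0.47)]
burner [([200.0, 210.0, 101.0, 84.0], 0.97)]
top [[516.3, 0.0, 302.5], [0.0, 516.3, 239.4], [0.0, 0.0, 1.0]] [[0.0105, -0.9999, 0.0027, -0.0145], [-0.9806, -0.0108, -0.1955, 0.6086], [0.1955, -0.0006, -0.9807, 1.4321], [0.0, 0.0, 0.0, 1.0]]
knob [([268.0, 233.0, 14.0, 16.0], 0.84), ([196.0, 188.0, 15.0, 17.0], 0.68), ([259.0, 274.0, 16.0, 19.0], 0.65), ([217.0, 230.0, 18.0, 17.0], 0.5)]
knob_pointer [([258.0, 277.0, 21.0, 17.0], 0.85), ([218.0, 226.0, 18.0, 20.0], 0.8), ([193.0, 189.0, 22.0, 18.0], 0.67), ([264.0, 229.0, 20.0, 25.0], 0.57)]
tray [([196.0, 219.0, 51.0, 102.0], 0.89), ([244.0, 165.0, 28.0, 29.0], 0.26)]
valve [([380.0, 240.0, 20.0, 30.0], 0.86)]
stem_tip []
round_knob [([213.0, 257.0, 22.0, 17.0], 0.82)]
burner_cap [([207.0, 288.0, 20.0, 19.0], 0.64)]
burner [([330.0, 174.0, 117.0, 110.0], 0.97)]
0.9 [-0.59165259  0.59166574 -0.38720854  0.38723173] 0.0187
```

Run:
```python
import cv2
a=cv2.imread("pics/top0.png")
cv2.imwrite("pics/topA.png",cv2.resize(a[160:340,170:410],(800,600),interpolation=cv2.INTER_CUBIC))
cv2.imwrite("pics/topK.png",cv2.hconcat([cv2.resize(a[220:250,210:240],(400,400),interpolation=cv2.INTER_CUBIC),cv2.resize(a[230:275,368:413],(400,400),interpolation=cv2.INTER_CUBIC)]))
b=cv2.imread("pics/scene0.png")
cv2.imwrite("pics/sceneA.png",cv2.resize(b[190:325,180:450],(800,400),interpolation=cv2.INTER_CUBIC))
```

```text
(no output)
```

View pics/topA.png

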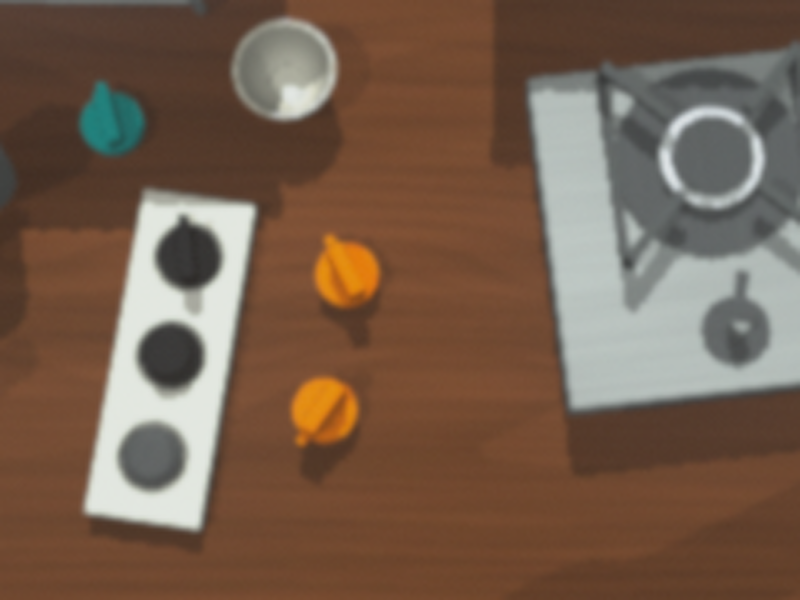

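View pics/topK.png

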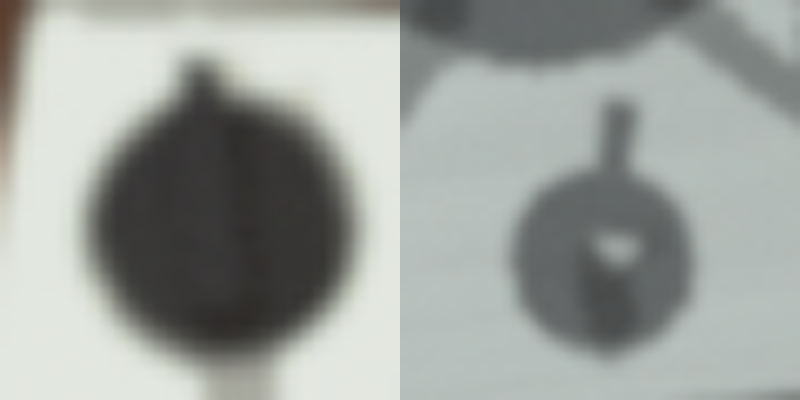

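View pics/sceneA.png

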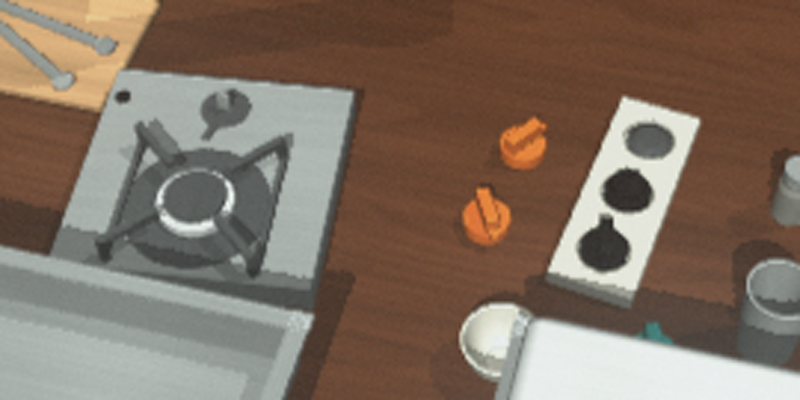

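The only black bar knob with a pointer is at top-image px (226,237), in the tray's far pocket. Things that could be mistaken for it are the orange look-alikes at (274,242) and (267,283), the turquoise one at (204,197), the round knob at (221,266) and the cap at (215,297). The close crop confirms the bar and the pointer (pointing up-image). The bezel is at about (392,259), nose up and slightly right. Next I'll fit silhouettes for knob and bezel in both cameras.

```bash
cat > fit.py <<'E'
import cv2,numpy as np
from scipy.optimize import minimize
from scipy.spatial.transform import Rotation as R
S=8
def cyl(r,z0,z1,n=40):
    t=np.linspace(0,2*np.pi,n,endpoint=False); c=np.c_[r*np.cos(t),r*np.sin(t)]
    return np.r_[np.c_[c,np.full(n,z0)],np.c_[c,np.full(n,z1)]]
def box(x0,x1,y,z0,z1): return np.array([[a,b,c] for a in(x0,x1) for b in(-y,y) for c in(z0,z1)])
KNOB=[cyl(.028,.0,.018),box(-.025,.025,.008,.018,.043),box(0,.037,.0045,.018,.026)]
KNOBT=[cyl(.028,.014,.018)]+KNOB[1:]
VALVE=[cyl(.03,0,.003),box(0,.052,.005,0,.003)]
STEM=[cyl(.008,.003,.025),cyl(.0055,.003,.029)]
def proj(cal,P):
    K,E=cal["mtx"],cal["extrinsics"]; c=P@E[:3,:3].T+E[:3,3]; p=c@K.T
    return p[:,:2]/p[:,2:]
def render(cal,parts,p,z,win):
    x,y,a=p; l,t,w,h=win; m=np.zeros((h*S,w*S),np.uint8); c,s=np.cos(a),np.sin(a)
    for q in parts:
        P=np.c_[x+c*q[:,0]-s*q[:,1],y+s*q[:,0]+c*q[:,1],z+q[:,2]]
        u=(proj(cal,P)-[l-.5,t-.5])*S-.5
        cv2.fillConvexPoly(m,cv2.convexHull(np.round(u*16).astype(np.int32)),255,shift=4)
    m=cv2.GaussianBlur(m,(0,0),S*.6)
    return cv2.resize(m,(w,h),interpolation=cv2.INTER_AREA)/255.
def fit(views,parts,p0,z,ignore=None):
    """views: list (cal,img float gray,win). image modelled as a+b*mask (+ STEM pixels ignored)"""
    def cost(p):
        e=0
        for cal,g,win in views:
            l,t,w,h=win; m=render(cal,parts,p,z,win).ravel(); y=g[t:t+h,l:l+w].ravel()
            k=np.ones(len(y),bool) if ignore is None else render(cal,ignore,p,z,win).ravel()<.05
            A=np.c_[np.ones(k.sum()),m[k]]; co=np.linalg.lstsq(A,y[k],rcond=None)[0]
            r=(A@co-y[k])/abs(co[1]); e+=np.mean(np.minimum(r**2,.1))
        return e
    best=None
    for da in (-.15,0,.15):
        s=np.array([p0+np.array([0,0,da])+d for d in np.vstack([np.zeros(3),np.diag([.006,.006,.15])])])
        o=minimize(cost,p0,method="Nelder-Mead",options=dict(initial_simplex=s,xatol=1e-5,fatol=1e-8))
        if best is None or o.fun<best.fun: best=o
    return best.x,best.fun
def backproj(cal,uv,z):
    K,E=cal["mtx"],cal["extrinsics"]; d=E[:3,:3].T@np.linalg.solve(K,[*uv,1]); o=-E[:3,:3].T@E[:3,3]
    return (o+d*(z-o[2])/d[2])[:2]
def quat(yaw):
    """tool down, jaws along knob y for a knob of this yaw"""
    x=np.array([-np.sin(yaw),np.cos(yaw),0]); y=np.array([0,0,-1.]); M=np.c_[x,y,np.cross(x,y)]
    return R.from_matrix(M).as_quat(scalar_first=True)
E
cat > a.py <<'E'
from cell import bot
from fit import *
g={c:cv2.imread(f"pics/{c}0.png").astype(float).mean(2) for c in("top","scene")}
cal={c:bot.calibration(c) for c in g}
k0=np.r_[backproj(cal["top"],(226,237),.024),.1]; v0=np.r_[backproj(cal["top"],(392,259),.058),-.1]
def win(c,p,z,r):
    u=proj(cal[c],np.array([[p[0],p[1],z]]))[0]; return int(u[0]-r),int(u[1]-r),2*r,2*r
print(k0,v0)
for cs in (["top"],["scene"],["top","scene"]):
    print(cs,"knob",*fit([(cal[c],g[c],win(c,k0,.03,15 if c=="top" else 12)) for c in cs],KNOBT,k0,.006))
    print(cs,"valve",*fit([(cal[c],g[c],win(c,v0,.058,22 if c=="top" else 13)) for c in cs],VALVE,v0,.055,STEM))
x=np.array(R.from_quat(bot.read_tool_rot(),scalar_first=True).as_matrix());print(x.round(2))
for p,z in ((k0,.026),(v0,.09)):
  for f in (0,np.pi):
    q=bot.solve_ik([*p[:2],z+.1],quat(p[2]+f)); print(None if q is None else np.round(q,2))
E
python3 a.py
```

```text
[0.62054983 0.21883024 0.1       ] [ 0.55443707 -0.26568011 -0.1       ]
['top'] knob [0.62149322 0.21837441 0.12673884] 0.011878194316736052
['top'] valve [ 0.55507593 -0.26123539 -0.1330135 ] 0.03880559462597484
['scene'] knob [0.62506812 0.22118424 0.11793244] 0.023733259435171402
['scene'] valve [ 0.5557974  -0.25888646 -0.10800363] 0.07959304655602664
['top', 'scene'] knob [0.62338874 0.22006283 0.07707136] 0.04314341534982853
['top', 'scene'] valve [ 0.55502167 -0.26033778 -0.13483834] 0.12160956073532242
[[ 0.4   0.    0.92]
 [-0.92 -0.    0.4 ]
 [ 0.   -1.    0.  ]]
[ 0.23  0.6  -0.03  0.94  0.    0.13]
[ 0.23  0.6  -0.03  0.94  0.   -3.01]
[-0.57  0.47 -0.08  1.02  0.   -0.47]
[-0.57  0.47 -0.08  1.02  0.    2.67]
```

Run:
```python
from cell import bot
from fit import *
c=bot.calibration("scene"); ct=bot.calibration("top")
print("tumbler",backproj(c,(441,291),.06),"shaker",backproj(c,(446,253),.06))
for t in("tumbler","sauce_bottle","shaker"):
    d=bot.search_frame("top",t)
    if d: b=d[0]["bbox"]; print(t,np.round(b),d[0]["confidence"],backproj(ct,(b[0]+b[2]/2,b[1]+b[3]/2),.06))
p=[.6225,.2192]; q=quat(.122)
bot.set_gripper(.55,60)
bot.move_pose([*p,.16],q)
print(bot.read_position(),bot.read_clock())
im=bot.camera("top"); cv2.imwrite("pics/pre.png",cv2.resize(im[170:320,140:300,::-1],(640,600),interpolation=cv2.INTER_CUBIC))
```

```text
tumbler [0.67525778 0.41307179] shaker [0.51422436 0.41421373]
tumbler [139. 190.  37.  32.] 0.73 [0.70477364 0.41863401]
sauce_bottle [109. 232.  37.  26.] 0.81 [0.58688312 0.49748292]
shaker [143. 268.  24.  19.] 0.62 [0.49399604 0.41064589]
[0.62286771 0.21821641 0.16016326] 4.4333
```

View pics/pre.png

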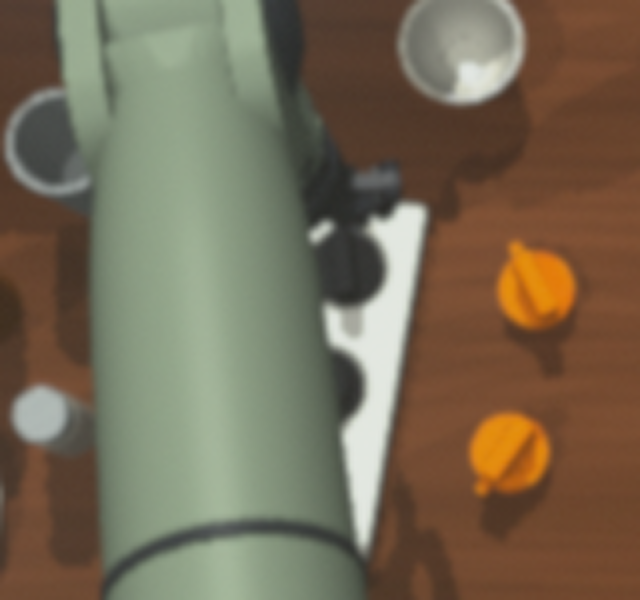

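The view shows the arm's link covering the tray and a finger at crop (375,190), displaced by parallax; the knob is still visible at (350,268). The tall things are clear, so I'll grasp now.

Run:
```python
from cell import bot
from fit import *
p=[.6225,.2192]
bot.move_linear([*p,.06],.15)
print(bot.move_linear([*p,.0275],.05,until_force=4),bot.read_position())
bot.set_gripper(0,60); print("w",bot.read_gripper_width(),bot.read_position(),bot.read_ft_force())
x=bot.read_position(); f0=bot.read_ft_force()
bot.move_linear([p[0],p[1],.13],.12); print(bot.read_gripper_width(),bot.read_ft_force())
v=[.5555,-.2605]; yaw=-.13
bot.move_pose([*v,.19],quat(yaw)); print(bot.read_position(),bot.read_ft_force(),bot.read_clock())
for c in("top","scene"): cv2.imwrite(f"pics/{c}1.png",bot.camera(c)[:,:,::-1])
a=cv2.imread("pics/top1.png")[200:300,340:440];b=cv2.imread("pics/scene1.png")[170:270,200:300]
cv2.imwrite("pics/held.png",cv2.resize(cv2.hconcat([a,b]),(800,400),interpolation=cv2.INTER_CUBIC))
```

```text
False [0.62263793 0.21922885 0.02752421]
w 0.17169785355783132 [0.62302522 0.21932078 0.02811137] [-0.37318681 -0.85851972  1.83841375]
0.1730351777184942 [ 0.23782985  0.13775716 -1.71474378]
[ 0.55588759 -0.25944354  0.1897894 ] [ 0.36804651 -0.30888369 -0.86515459] 9.2667
```

View pics/held.png

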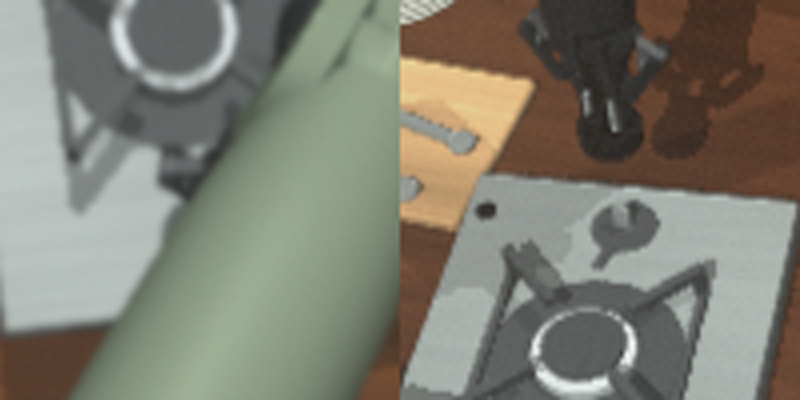

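The knob is held upright (grip width 0.17, bar between the pads), but the arm hides it from the top camera. The scene camera sees its skirt at crop (610,140) and the bezel and shaft at (625,220). I'll refine the bezel with a local fit, and compare held knob and bezel in the scene camera only.

```bash
cat > b.py <<'E'
from cell import bot
from fit import *
import fit as F
cal={c:bot.calibration(c) for c in("top","scene")}
def local(c,file,parts,p0,z,ign=None,grow=1.35,lo=None,hi=None,fixyaw=None,extra=None):
    g=cv2.imread(file).astype(float).mean(2)
    u=proj(cal[c],np.array([[p0[0],p0[1],z]]))[0]; r=26; win=(int(u[0]-r),int(u[1]-r),2*r,2*r)
    l,t,w,h=win; y=np.clip(g[t:t+h,l:l+w],lo,hi)
    W=render(cal[c],[q*[grow,grow,1] for q in parts],p0,z,win)>.5
    if ign is not None: W&=render(cal[c],ign,p0,z,win)<.03
    if extra is not None: W&=extra(win)
    def cost(p):
        if fixyaw is not None: p=[p[0],p[1],fixyaw]
        m=render(cal[c],parts,p,z,win); A=np.c_[np.ones(W.sum()),m[W]]
        co=np.linalg.lstsq(A,y[W],rcond=None)[0]; rr=(A@co-y[W])/abs(co[1]); return np.mean(np.minimum(rr**2,.15))
    s=p0+np.vstack([np.zeros(3),np.diag([.005,.005,.15])])
    o=minimize(cost,p0,method="Nelder-Mead",options=dict(initial_simplex=s,xatol=1e-5,fatol=1e-8)); return o.x,o.fun
if __name__=="__main__":
    v0=np.array([.5555,-.2605,-.13]); vs={}
    for c in cal: 
        for f in ("0","1"):
            if c+f=="top1": continue
            g=cv2.imread(f"pics/{c}{f}.png").astype(float).mean(2); u=proj(cal[c],np.array([[*v0[:2],.058]]))[0].astype(int)
            print(c,f,"bezel/console gray",np.percentile(g[u[1]-8:u[1]+8,u[0]-8:u[0]+8],[5,25,50,75,95]))
            vs[c]=local(c,f"pics/{c}{f}.png",VALVE,v0,.055,STEM,lo=95,hi=165); print(vs[c])
    P=bot.read_position(); z=P[2]-.0221; k0=np.array([P[0],P[1],-.13])
    ur=proj(cal["scene"],np.array([[*P[:2],z+.012]]))[0]
    k=local("scene","pics/scene1.png",[cyl(.028,0,.018)],k0,z,grow=1.35,lo=0,hi=90,fixyaw=0,extra=lambda w:(np.arange(w[1],w[1]+w[3])[:,None]>ur[1])&np.ones((1,w[2]),bool))
    print("knob in scene",k,"tcp",P)
    im=cv2.imread("pics/scene1.png"); l,t=215,170; Z=10; b=cv2.resize(im[t:t+60,l:l+80],None,fx=Z,fy=Z,interpolation=cv2.INTER_CUBIC)
    def draw(parts,p,z,col):
        for q in parts:
            a=p[2]; c,s=np.cos(a),np.sin(a)
            Q=np.c_[p[0]+c*q[:,0]-s*q[:,1],p[1]+s*q[:,0]+c*q[:,1],z+q[:,2]]
            cv2.polylines(b,[np.int32(cv2.convexHull(((proj(cal["scene"],Q)-[l-.5,t-.5])*Z).astype(np.float32)))],True,col,1)
    draw(VALVE+STEM,vs["scene"][0],.055,(0,0,255)); draw(VALVE,vs["top"][0],.055,(0,255,0)); draw([cyl(.028,0,.018)],k[0],z,(0,255,255)); draw(KNOB,k0,z,(255,128,0))
    cv2.imwrite("pics/ov.png",b)
E
python3 b.py
```

```text
top 0 bezel/console gray [ 77.5         99.         101.33333333 105.75       146.91666667]
(array([ 0.55505889, -0.26119179, -0.13416866]), np.float64(0.011025221395473616))
scene 0 bezel/console gray [ 86.58333333  93.66666667 108.83333333 167.58333333 175.41666667]
(array([ 0.55709594, -0.25855191, -0.12372351]), np.float64(0.007294789246803679))
scene 1 bezel/console gray [ 86.08333333  93.         109.83333333 154.16666667 173.33333333]
(array([ 0.55733338, -0.25856025, -0.12306186]), np.float64(0.008408877129381244))
knob in scene (array([ 0.55620185, -0.25582092, -0.10164109]), np.float64(0.018189704345826)) tcp [ 0.55594688 -0.25932687  0.1897946 ]
```

View pics/ov.png

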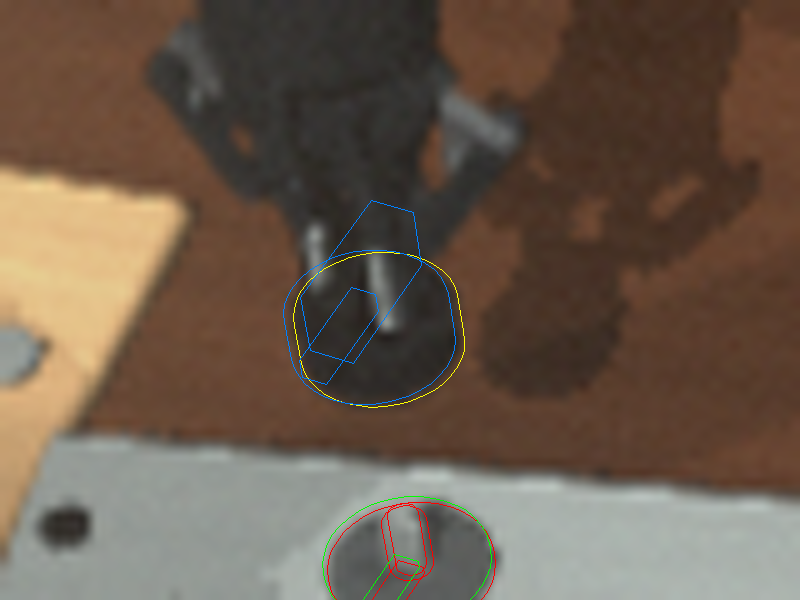

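The overlay shows the held skirt (yellow fit) at crop (378,330) and the bezel/shaft fit (red) at (410,550), both well matched. The scene camera has a bias of about 3 mm in y, so I trust the differential. I'll move to just above the shaft tip and measure again.

```bash
cat > c.py <<'E'
from cell import bot
from b import *
def goto(t,speed=.1,n=2):
    c=np.array(t,float)
    for _ in range(n):
        bot.move_linear(c,speed,rotation=quat(-.128)); bot.wait(.1); e=np.array(t)-bot.read_position(); c=c+e
    return bot.read_position()
if __name__=="__main__":
    print(goto([.5567,-.2617,.114]),bot.read_clock(),bot.read_ft_force())
    P=bot.read_position(); cv2.imwrite("pics/scene2.png",bot.camera("scene")[:,:,::-1]); z=P[2]-.0221
    x=R.from_quat(bot.read_tool_rot(),scalar_first=True).as_matrix(); print("jaw yaw",np.arctan2(-x[0,0],x[1,0]),"tilt",x[:,1])
    im=cv2.imread("pics/scene2.png"); l,t=220,190; Z=10; b=cv2.resize(im[t:t+60,l:l+80],None,fx=Z,fy=Z,interpolation=cv2.INTER_CUBIC)
    def draw(parts,p,z,col):
        for q in parts:
            a=p[2]; c,s=np.cos(a),np.sin(a)
            Q=np.c_[p[0]+c*q[:,0]-s*q[:,1],p[1]+s*q[:,0]+c*q[:,1],z+q[:,2]]
            cv2.polylines(b,[np.int32(cv2.convexHull(((proj(cal["scene"],Q)-[l-.5,t-.5])*Z).astype(np.float32)))],True,col,1)
    for hi in (70,90):
        ur=proj(cal["scene"],np.array([[*P[:2],z+.014]]))[0]
        k=local("scene","pics/scene2.png",[cyl(.028,0,.018)],np.array([P[0],P[1]+.003,0]),z,grow=1.35,lo=0,hi=hi,fixyaw=0,extra=lambda w:(np.arange(w[1],w[1]+w[3])[:,None]>ur[1])&np.ones((1,w[2]),bool))
        print(hi,k)
    draw([cyl(.028,0,.018)],k[0],z,(0,255,255)); draw(VALVE+STEM,[.5572,-.25856,-.123],.055,(0,0,255)); draw(KNOB[2:],[k[0][0],k[0][1],-.128],z,(255,128,0))
    cv2.imwrite("pics/ov2.png",b)
E
python3 c.py
```

```text
[ 0.55616228 -0.26137347  0.11327649] 10.725 [ 0.19939329  0.04690346 -0.44026213]
jaw yaw -0.128005263201504 tilt [ 1.81405301e-04 -1.17101016e-04 -9.99999977e-01]
70 (array([ 0.5532349 , -0.25862615,  0.11198957]), np.float64(0.022499500822128208))
90 (array([ 0.55528261, -0.25713813,  0.01233919]), np.float64(0.017931228525130207))
```

View pics/ov2.png

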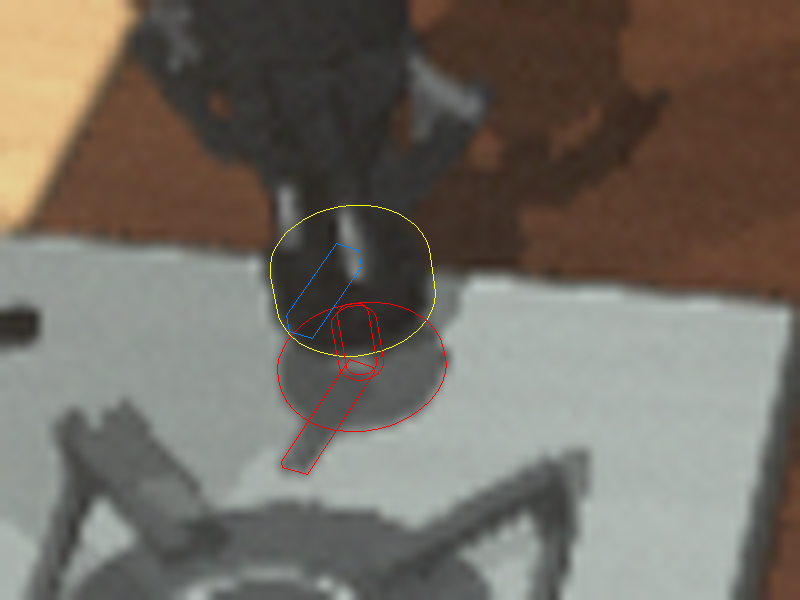

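Residual offset estimate: the knob needs to move about +1 to +2.5 mm in x and -0.6 mm in y. I'll target a little to +x, because the hole's margin is one-sided (3.7 mm versus 1 mm at the flat), and go down under force guard with a small search if it lands on the tip.

```bash
cat > d.py <<'E'
from c import *
base=np.array([.558,-.262]); z0=.1105; ok=False
# commanded-vs-read offset
bot.move_linear([*base,z0],.1,rotation=quat(-.128)); bot.wait(.1)
off=np.array([*base,z0])-bot.read_position(); print("off",off.round(4))
for d in [(0,0),(-.0015,0),(0,.0015),(0,-.0015),(.0015,0),(-.0015,.0015),(-.0015,-.0015),(-.003,0)]:
    t=base+d
    bot.move_linear([*(t+off[:2]),z0],.06); 
    hit=bot.move_linear([*(t+off[:2]),.0965],.03,until_force=3.5)
    P=bot.read_position(); print(d,hit,P.round(4),np.round(bot.read_ft_force(),1),round(bot.read_clock(),2))
    if P[2]<.1015: ok=True; break
    if bot.read_clock()>26: break
print(ok,bot.read_gripper_width())
E
python3 d.py
```

```text
off [ 0.     -0.      0.0001]
(0, 0) False [ 0.558  -0.262   0.0963] [-0.1 -0.8 -0.2] 11.99
True 0.17510423188898366
```

First try went in: 10 mm down on the shaft with almost no force. Next I'll push home, then press.

```bash
cat > e.py <<'E'
from c import *
bot.set_gripper(0,100)
xy=[.558,-.262]
def rep(s,h): print(s,h,bot.read_position().round(4),np.round(bot.read_ft_force(),1),round(bot.read_gripper_width(),4),round(bot.read_clock(),2))
h=bot.move_linear([*xy,.0885],.02,until_force=3.5); rep("home",h)
bot.wait(.2)
P=bot.read_position(); z=P[2]
for i in range(12):
    z-=.001; h=bot.move_linear([*xy,z],.02); bot.wait(.05); rep("press",h)
    if bot.read_ft_force()[2]>18: break
E
python3 e.py
```

```text
home True [ 0.5581 -0.2621  0.0886] [-0.7 -1.2  4. ] 0.1581 12.63
press False [ 0.5581 -0.2621  0.0876] [0.1 0.3 5.4] 0.159 13.13
press False [ 0.5581 -0.2621  0.0867] [-0.3  0.4  5. ] 0.162 13.43
press False [ 0.5582 -0.2621  0.0858] [ 0.5 -0.1  5.8] 0.1599 13.73
press False [ 0.5582 -0.2621  0.0849] [ 0.3 -0.1  7. ] 0.1571 14.03
press False [ 0.5581 -0.2621  0.0841] [-0.6  1.1  7.5] 0.1619 14.33
press False [ 0.5582 -0.2622  0.084 ] [-2.9  1.4 12.8] 0.1605 14.63
press False [ 0.5583 -0.2622  0.0839] [-4.4  1.9 18.9] 0.1601 14.93
```

It came home at about 4 N, the force then rose along the spring to about 7.5 N, and there is a hard stop at TCP z = 0.084, as predicted (0.0841). I'll hold and check with a picture.

Run:
```python
from c import *
bot.wait(1.0); P=bot.read_position(); print(P,bot.read_ft_force(),bot.read_gripper_width(),bot.read_clock())
im=bot.camera("scene"); cv2.imwrite("pics/end.png",cv2.resize(im[190:280,200:320,::-1],(800,600),interpolation=cv2.INTER_CUBIC))
```

```text
[ 0.55830081 -0.26218096  0.0839045 ] [-2.88095646  2.61100714 19.0112865 ] 0.16065370977441656 15.9333
```

View pics/end.png

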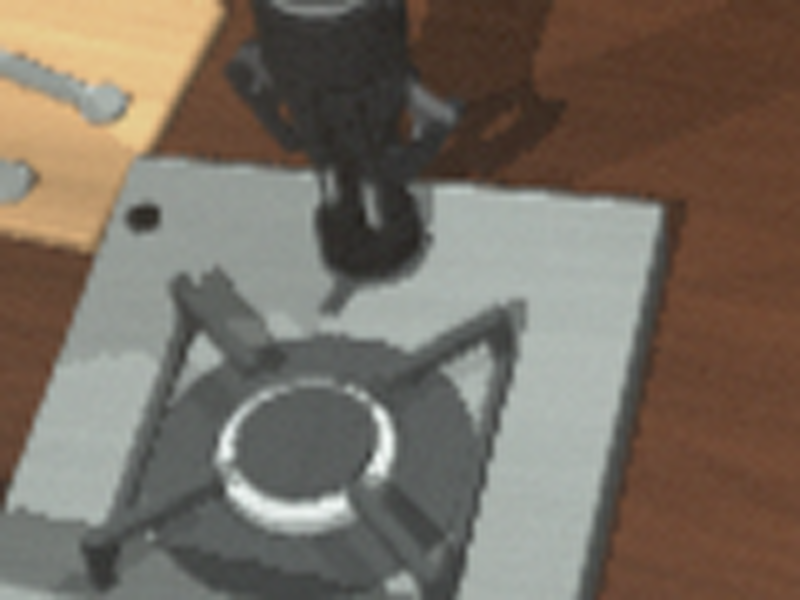

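The picture shows the knob seated over the bezel at (370,235), with the bezel nose coming out from under it at (340,297). Handing in.

```bash
python3 -c "
from cell import bot
bot.close_job()"
```

```text
the job is handed in; nothing more can be done
```

I lifted the black bar knob out of the far tray pocket and turned it about 14° to match the bezel. It went onto the D-shaft at the first try. I pushed it home, pressed it down to the stop and handed in at about 16 s, still gripping it at 100 N.

**Last checks:**
- **Pressed down:** the tool stopped hard at z = 0.0839 m, against 0.0841 m predicted for fully pressed. It held there for a second with about 19 N of push and the grip width unchanged.
- **Order:** the force showed contact at about 4 N when the knob came home, then rose to about 7.5 N over the stroke before the stop. That is a little under the 8.4 N stated for the end of the spring.
- **Surroundings:** the last picture shows the knob seated over the bezel, with the bezel nose in line with the expected pointer direction. It covers only the burner area; I took no final picture of the tray or the other bystanders.

**Not confirmed or disagreeing:**
- **Position estimates:** the two cameras disagreed by about 3 mm, so I set the final position from differences within one camera and the force readings.
- **Pointer:** it was too dark to see directly in the last picture. That it lies over the nose follows from the grasp angle and from the D-hole going all the way on.

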